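Valve to the top: turn a cart wheel by its spokes

TASK

Turn the spoked cart wheel on the blue bench stand, either way round, until its red-capped valve stem is straight up: at the very top of the wheel, right above the hub, ready for pumping. Push it round gently with the fingertips, one spoke after another: push a spoke, come away from the wheel, then push the next one, as often as it takes; pinch nothing and keep off the tyre and the valve. Leave everything else on the bench where it is, and finish with the wheel at rest.

Things in the scene. Friction and masses are not known exactly. Their poses are not given: they have to be found in the camera images.
- stand: Blue steel stand, fixed, carrying the wheel on a level axle 165 mm above the bench. Origin on the bench right below the wheel's centre, z up, x along the axle; the wheel's free front face is on the -x side, towards the robot (yaw varies). Base plate x -15 to +110 mm, y +-185, 12 thick; two posts at x = 85, y = +-168, top at 180, and a crossbar behind the hub.
- wheel (a joint): Wheel angle, rad, about the stand's x axis. Valve direction in the stand's frame = (0, -sin q, cos q): straight up at 0 and at 6.283, growing q carries it from the top to the -y side. Starts between 1.95 and 4.33 (valve low); turns freely past both. Stiff bearing: it stays where left and takes about 0.2 N m (3 N at a spoke).
- spider: Turning aluminium hub with six spokes. Origin at the wheel's centre on the axle, x as the stand's x, z towards the valve. Straight spokes at 30, 90, 150, 210, 270, 330 degrees from the valve, 16 mm wide; from 18 to 88 mm radius their front is at x = -55 mm and back at x = -39 mm, then they bend back to the rim (inner radius 98 mm).
- tyre: Black tyre with valve, turning with the wheel, not to be touched: 248 mm outer diameter, 25 mm wide (x -12.5 to +12.5 mm), inner radius 99 mm. Origin and axes as spider. The valve stem, 9 mm thick with a 12 mm red cap, reaches inwards from the rim to 61 mm radius at x = 0, midway between two spokes; a yellow mark on the tyre shows its place.
- hub_front (a point): Centre of the hub's front face (hub 52 mm across), on the axle, 57 mm in front of the wheel's middle plane. The backs of the spokes stand 26 mm clear of the tyre's front plane, so a fingertip reaching to x = -40 to -25 mm pushes them sideways without reaching the tyre.
- valve (a point): Point on the valve stem, 81 mm from the axle, in the wheel's middle plane.
- solvent_bottle: white plastic solvent bottle with blue cap, 66 mm across, 170 mm tall; origin at the centre of its underside. To be left alone.
- flux_jar: amber jar with black lid, 56 mm across, 60 mm tall; origin at the centre of its underside. To be left alone.
- screwdriver: screwdriver lying on the bench; origin under its middle. To be left alone.
- wrench: steel wrench lying on the bench; origin under its middle. To be left alone.
- solder_spool: metal solder spool standing on its flange, 64 mm across, 46 mm tall; origin at the centre of its underside. To be left alone.
- multimeter: yellow hand multimeter lying on its back, 150 x 75 x 32 mm; origin at the centre of its underside. To be left alone.
- mug: blue mug, 80 mm across, 90 mm tall; origin at the centre of its underside. To be left alone.

How it is judged:
On the way, in this order (a step that is already met when the one before it is completed fails the run):
1. a spoke is pushed with the fingers and the valve has travelled at least 30 mm from its start (contact force between the fingers and spider above 0.3 N and distance of valve from where it was at the start of the episode above 0.03 m), for 0.02 s.
2. the fingers come away from the wheel (out in front of its spokes, or well off the hub) and it stands still, valve not yet at the top (over 0.12 rad off) (contact force between the fingers and spider below 0.05 N and (x of the grasp point in the frame of stand below -0.065 m or distance between the grasp point and hub_front above 0.13 m) and angle between spider's own z axis and vertical above 0.12 rad and velocity of joint wheel between -0.05 and 0.05 rad/s), for 0.1 s.
3. the wheel is pushed again by a spoke (contact force between the fingers and spider above 0.3 N), for 0.02 s.
At the end, for the whole second after the job is handed in: The valve is straight above the hub within 0.1 rad (6 degrees) and the wheel is at rest; it was turned by at least two separate pushes on spokes (angle between spider's own z axis and vertical below 0.1 rad and height (world z) of valve above 0.24 m and velocity of joint wheel between -0.03 and 0.03 rad/s); the robot touches nothing.
It fails at once if the tyre or the valve is touched (more than 1.5 N) (contact force between any of the fingers, the arm and tyre above 1.5 N).
It fails at once if a spoke or the hub is pushed hard or pinched (more than 30 N) (contact force between any of the fingers, the arm and spider above 30 N).
It fails at once if a bystander is moved or lifted (more than 20 mm) (distance of any of solvent_bottle, flux_jar, screwdriver, wrench, solder_spool, multimeter, mug from where it was at the start of the episode above 0.02 m).
It also fails if it takes over 67 s, if anything falls off the work surface, if the arm or the gripper's body presses on something with over 40 N, if the wrist force passes 120 N, or if a joint passes its speed limit or range.

ROBOT

A 6-joint arm with a two-finger parallel gripper is mounted at the origin on the work surface. World frame = base frame: x ahead of the robot, y to its left, z up, the work surface at z = 0. Lengths are in m, angles in rad, forces in N, time in s.
With the tool pointing down it reaches from about 0.35 to 0.875 m from the base axis. Payload 4.2 kg.
Tool frame: the origin (TCP) lies midway between the tips of the shut fingers; the grasp point (between the pads) lies r.grip_point_offset behind it (r.grip_point_offset is the distance from the TCP to the grasp point, in m); z points along the fingers, y is the line along which they close (so a half turn about z gives the same grasp; the last joint's range is limited). The gripper opens to 87 mm and grips with 3 to 60 N. Pads are 19 mm wide; open, the fingers measure 117 mm over their backs; the gripper's body (75 mm by 190 mm) begins 51 mm behind the grasp point.
Start: joints at [1.431, 0.385, 0.008, 0, -1.194, -0.259], TCP at [0.243, 0.576, 0.223] pointing down, gripper open.
Joint ranges: [-3.14, 3.14], [-1.21, 2.06], [-1.07, 1.41], [-3.16, 2.05], [-2.99, -0.16], [-3.1, 3.1]. Speed limits (rad/s): [2.79, 2.79, 3.14, 3.14, 3.14, 3.14].

INTERFACE

Orientations are given as a rotation vector (axis times angle).
In Python, from workcell import r gives the robot as it stands.
- The arm moves only by the shell command python3 -m jog 'ROWS' [FORCE]. ROWS is JSON, a list that holds one entry, the list of rows, each a list of 5 numbers: the closure in counts, from 0 (fully open) to 255 (shut), then the shift along the tool's x, y, z in m, then the turn about the tool's z in degrees. A call has 1 to 10 rows; each row is the pose to reach, as a shift and turn from the pose commanded when the call began, along the tool's axes at that moment; what a row does not reach only later rows make up. A row lasts 1/8 s, in which the tool goes at most 62.5 mm and 10.7 degrees, less where a joint would pass 70% of its speed; a pose out of reach is approached as far as the arm can. A call with a gripper value outside its range is refused whole. The fingers move at their own pace and stop on an object; FORCE is the grip in N (left out, the last holds). Time passes only in rows, so rows that repeat a pose let the fingers close. It gives the time, the measured TCP pose, the force, the opening and the grip force at its end, in the units of the state.
- r.state(): the state, without advancing time (a new reading comes with each control period).
- r.grab_frame(name): name is "scene" or "top" or "wrist"; returns the picture (480x640x3 uint8, red, green, blue); there is no depth.
- r.get_calibration(name): a dict with "camera_matrix" (3x3 intrinsics, pixels), "extrinsics" (4x4, takes a point from camera to world coordinates); the wrist camera has in their place "T_tool_cam" (4x4, takes a point from camera to tool coordinates, whose origin is the TCP and whose axes are the flange's). Camera axes: x right, y down, z forward; pixel columns grow to the right and rows downward; lengths in m; the calibration is good to about 2 mm. A picture is of the moment at which its call begins: read the wrist's pose just before it. get_calibration takes no time and is no camera call.
- r.job_done(): hands the job in; it is judged then, once.
The state is a dict: "time": time; "joint_positions": joint angles; "dq": joint speeds; "effort": joint torques, N m; "eef_pos": TCP position; "ee_rot": TCP orientation; "ft_force": force on the tool from outside, world axes, zero at the start; "ft_torque": the same for the moment, N m; "grip_width": opening from 0.0 (shut) to 1.0 (fully open); "grasp_force": force on a finger pad.
Only numpy, scipy, OpenCV 4.12 (cv2) and the standard library are available. Lean on these libraries where they do the work, as an engineer would, in place of code of your own. Each camera call takes 0.05 s, during which the arm holds its last target. There are 200 camera calls.

## Working session

There is one attempt and no reset: what is moved stays moved. The work goes in short steps, Python scripts to look and compute and a shell command to move; the robot and the scene stay as the last step left them, time stands still between calls to the robot, and variables do not carry over. Pictures are saved under pics/ and viewed, at most 10 in all, crops included, and the job is handed in when it is done.

```bash
mkdir -p pics; ls
python3 - <<'E'
from workcell import r
import cv2,numpy as np
np.set_printoptions(precision=4,suppress=True)
print(r.state(), r.grip_point_offset)
for n in("scene","top"):
    f=r.grab_frame(n); cv2.imwrite(f"pics/{n}0.png",f[:,:,::-1]); c=r.get_calibration(n); print(c)
print(r.get_calibration("wrist"))
E
```

```text
pics
{'time': 0.0, 'joint_positions': array([ 1.4306,  0.3855,  0.0066, -0.0005, -1.194 , -0.2586]), 'dq': array([ 0.0004,  0.0009, -0.0014, -0.0001, -0.0023, -0.0008]), 'effort': array([ -0.0012, -39.0664,  18.7398,   4.2197,   0.0108,  -0.0002]), 'eef_pos': array([0.2424, 0.5754, 0.2215]), 'ee_rot': array([ 3.0772, -0.6221, -0.0005]), 'ft_force': array([ 0.2496, -0.7743,  0.0466]), 'ft_torque': array([ 0.0333,  0.0517, -0.0076]), 'grasp_force': 0.0, 'grip_width': 1.0012005226560934} 0.0187
{'camera_matrix': array([[545.3523,   0.    , 323.3196],
       [  0.    , 545.3523, 247.7312],
       [  0.    ,   0.    ,   1.    ]]), 'extrinsics': array([[ 0.1669,  0.6291, -0.7592,  1.5544],
       [ 0.986 , -0.1061,  0.1288, -0.1826],
       [ 0.0005, -0.77  , -0.638 ,  1.0551],
       [ 0.    ,  0.    ,  0.    ,  1.    ]])}
{'camera_matrix': array([[524.6383,   0.    , 324.0586],
       [  0.    , 524.6383, 235.1621],
       [  0.    ,   0.    ,   1.    ]]), 'extrinsics': array([[-0.0191, -0.9963,  0.084 ,  0.408 ],
       [-0.9998,  0.0192,  0.0002, -0.0138],
       [-0.0018, -0.084 , -0.9965,  1.4904],
       [ 0.    ,  0.    ,  0.    ,  1.    ]])}
{'camera_matrix': array([[336.9994,   0.    , 318.3528],
       [  0.    , 336.9994, 239.7812],
       [  0.    ,   0.    ,   1.    ]]), 'T_tool_cam': array([[-0.0006, -0.9616, -0.2743,  0.0753],
       [ 1.    , -0.0004, -0.0006,  0.0006],
       [ 0.0005, -0.2743,  0.9616, -0.1622],
       [ 0.    ,  0.    ,  0.    ,  1.    ]])}
```

View pics/scene0.png

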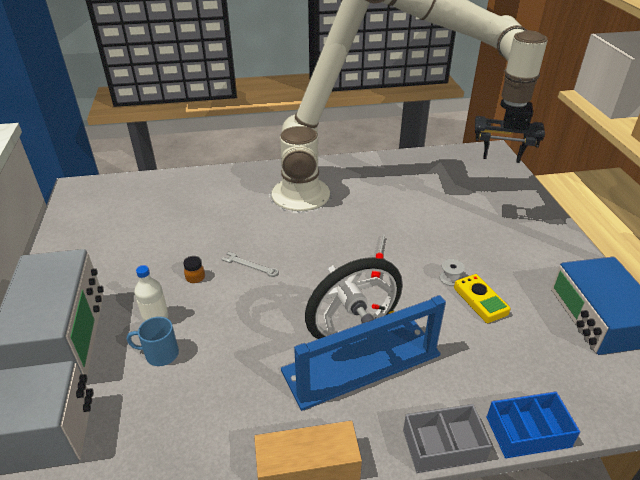

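View pics/top0.png

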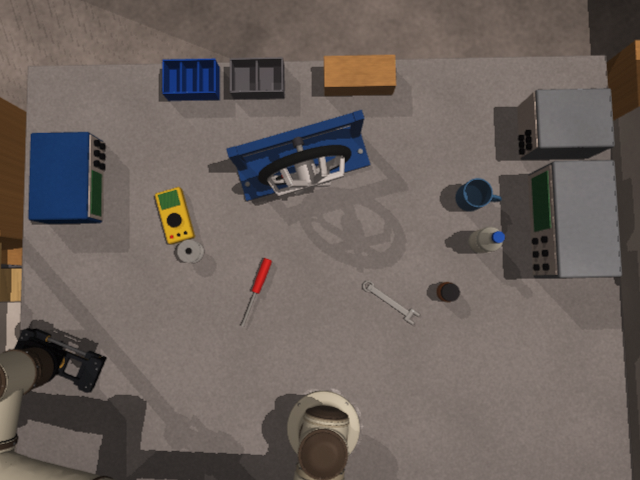

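The scene view shows the wheel from behind, with the red valve cap at about (378,307), right of and slightly below the hub. The top view shows the stand's base front corners near (246,199) and (369,163), so the stand is yawed by about +16°.

```bash
cat > h.py <<'E'
from workcell import r
import cv2,numpy as np
from scipy.spatial.transform import Rotation as R
np.set_printoptions(precision=4,suppress=True)
def ray(n,uv):
    c=r.get_calibration(n);E=c["extrinsics"];d=E[:3,:3]@np.linalg.solve(c["camera_matrix"],[uv[0],uv[1],1.]);return E[:3,3],d
def onplane(n,uv,p0,nn):
    o,d=ray(n,uv);return o+d*(np.dot(np.subtract(p0,o),nn)/np.dot(d,nn))
def blobs(m,x0,y0,x1,y1,amin=8):
    k=np.zeros_like(m);k[y0:y1,x0:x1]=m[y0:y1,x0:x1]
    n,_,s,c=cv2.connectedComponentsWithStats(k);return [(c[i],s[i]) for i in range(1,n) if s[i,4]>=amin]
E
python3 - <<'E'
from h import *
t=cv2.imread("pics/top0.png");hsv=cv2.cvtColor(t,cv2.COLOR_BGR2HSV)
m=cv2.inRange(hsv,(100,130,40),(125,255,255));m[:,:222]=0;m[:,380:]=0;m[:105]=0;m[210:]=0
lo=[(u,np.where(m[:,u])[0].max()) for u in range(640) if m[:,u].any()]
lo=np.array(lo);print(lo[::6].tolist(),lo[-1])
c=[u for u in lo if 250<=u[0]<=366];c=np.array(c)
for _ in range(6):
    p=np.polyfit(c[:,0],c[:,1],1);e=c[:,1]-np.polyval(p,c[:,0]);c=c[(np.abs(e)<max(1.2,e.std()*1.5))]
print("front edge",p,len(c))
s=cv2.imread("pics/scene0.png");hs=cv2.cvtColor(s,cv2.COLOR_BGR2HSV)
red=cv2.inRange(hs,(0,150,80),(8,255,255))|cv2.inRange(hs,(172,150,80),(180,255,255));yel=cv2.inRange(hs,(20,120,100),(35,255,255))
print("red",blobs(red,290,240,420,360));print("yel",blobs(yel,290,240,420,360,3))
k=np.hstack([cv2.resize(t[105:210,220:380],(400,263)),cv2.resize(s[250:355,290:450],(400,263))]);cv2.imwrite("pics/z.png",cv2.resize(k,(800,526)))
E
```

```text
[[227, 150], [233, 156], [239, 175], [245, 196], [251, 198], [257, 196], [263, 194], [269, 193], [275, 159], [281, 187], [287, 155], [293, 171], [299, 136], [305, 149], [311, 147], [317, 164], [323, 145], [329, 159], [335, 171], [341, 144], [347, 170], [353, 169], [359, 167], [365, 165]] [369 164]
front edge [ -0.291  270.3664] 54
red [(array([379.   , 255.625]), array([376, 253,   7,   6,  40], dtype=int32)), (array([375.2941, 273.8627]), array([371, 271,  10,   7,  51], dtype=int32)), (array([375.129 , 306.1935]), array([372, 304,   8,   5,  31], dtype=int32))]
yel [(array([391.1429, 311.5714]), array([389, 311,   5,   2,   7], dtype=int32))]
```

View pics/z.png

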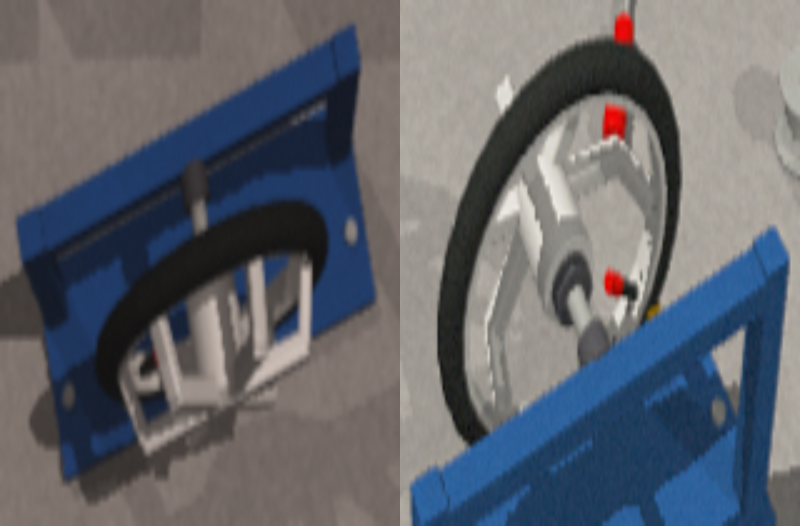

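The crop shows the red cap at scene pixel (375,306), the yellow mark at (391,311), and the base's front corners at top-view pixels (247,200) and (370,164).

```bash
cat >> h.py <<'E'
Z=[0,0,1.]
def stand():
    L=onplane("top",(246.5,199.6),[0,0,.012],Z);Rr=onplane("top",(370,163.6),[0,0,.012],Z)
    y=(L-Rr)/np.linalg.norm(L-Rr);x=np.cross(y,Z);O=(L+Rr)/2+.015*x;O[2]=0
    return O,np.c_[x,y,Z],np.linalg.norm(L-Rr)
def wheel(n="scene",save=None):
    O,S,_=stand();f=r.grab_frame(n)[:,:,::-1]
    if save: cv2.imwrite(save,f)
    return angle(f)
def angle(s):
    O,S,_=stand();hs=cv2.cvtColor(np.ascontiguousarray(s),cv2.COLOR_BGR2HSV);c0=O+[0,0,.165]
    red=cv2.inRange(hs,(0,150,80),(8,255,255))|cv2.inRange(hs,(172,150,80),(180,255,255));yel=cv2.inRange(hs,(20,120,70),(35,255,255))
    out=[]
    for nm,m,a in(("red",red,8),("yel",yel,3)):
        for c,st in blobs(m,290,230,430,360,a):
            p=S.T@(onplane("scene",c,c0,S[:,0])-c0);out.append((nm,c.round(0).tolist(),"r",round(float(np.hypot(*p[1:])),3),"q",round(float(np.arctan2(-p[1],p[2])%6.2832),3)))
    return out
def tool():
    O,S,_=stand();s=r.state();T=R.from_rotvec(s["ee_rot"]).as_matrix();print("t",round(s["time"],2),"tcp stand",(S.T@(s["eef_pos"]-O)).round(4),"F",(S.T@s["ft_force"]).round(1),"toolx in stand deg",np.degrees(np.arctan2(*(S.T@T[:,0])[[1,0]])).round(1),"gw",round(s["grip_width"],2))
    return s,T,O,S
E
python3 - <<'E'
from h import *
O,S,w=stand();print(O,np.degrees(np.arctan2(S[1,0],S[0,0])),w)
for l in angle(cv2.imread("pics/scene0.png")):print(l)
s,T,O,S=tool();print(T)
# tyre top check: top view project of (0,0,.289)
for n in("top","scene"):
  c=r.get_calibration(n);E=np.linalg.inv(c["extrinsics"])
  for p in([0,0,.289],[-.057,0,.165],[0,0,.165],[.085,.168,.18],[.085,-.168,.18]):
    q=E[:3,:3]@(O+S@p)+E[:3,3];print(n,p,(c["camera_matrix"]@q/q[2])[:2])
for p in([-.15,.0,.30],[-.2,0,.3]): print("goal world",O+S@p,"tool delta",T.T@(O+S@p-s["eef_pos"]))
E
```

```text
[0.7014 0.0321 0.    ] 15.339280337321647 0.3670449382342809
('red', [379.0, 256.0], 'r', 0.134, 'q', 5.842)
('red', [375.0, 274.0], 'r', 0.087, 'q', 5.646)
('red', [375.0, 306.0], 'r', 0.069, 'q', 4.166)
('yel', [391.0, 312.0], 'r', 0.129, 'q', 4.094)
t 0.1 tcp stand [-0.2988  0.6455  0.2216] F [0.6 0.9 0.5] toolx in stand deg -38.2 gw 1.0
[[ 0.9215 -0.3885 -0.0007]
 [-0.3885 -0.9215 -0.0018]
 [ 0.0001  0.002  -1.    ]]
top [0, 0, 0.289] [302.8676 153.3425]
top [-0.057, 0, 0.165] [311.1429 185.9953]
top [0, 0, 0.165] [304.899  164.9204]
top [0.085, 0.168, 0.18] [231.8669 150.4867]
top [0.085, -0.168, 0.18] [358.4608 113.8802]
scene [0, 0, 0.289] [355.6128 262.0321]
scene [-0.057, 0, 0.165] [342.3734 287.2765]
scene [0, 0, 0.165] [353.5309 303.0119]
scene [0.085, 0.168, 0.18] [437.4008 300.3178]
scene [0.085, -0.168, 0.18] [300.1327 349.4366]
goal world [ 0.5568 -0.0076  0.3   ] tool delta [ 0.5161  0.4153 -0.0775]
goal world [ 0.5085 -0.0208  0.3   ] tool delta [ 0.4768  0.4463 -0.0775]
```

Two independent marks put the wheel at q ≈ 4.13, so it needs about +123°: two pushes of roughly 62° each, moving top spokes towards the stand's -y. I'll move to a staging pose in front of the wheel, high up, and shut the gripper.

```bash
python3 -m jog '[[[255,0.047,0.035,-0.05,10],[255,0.093,0.07,-0.098,20],[255,0.14,0.105,-0.098,30],[255,0.187,0.14,-0.098,40],[255,0.234,0.176,-0.098,50],[255,0.28,0.21,-0.098,60],[255,0.327,0.246,-0.098,70],[255,0.374,0.28,-0.098,80],[255,0.42,0.317,-0.098,90],[255,0.467,0.352,-0.098,100]]]' 20
python3 - <<'E'
from h import *
s,T,O,S=tool();print(s["joint_positions"])
print("to staging",T.T@(O+S@[-.15,.08,.32]-s["eef_pos"]))
E
```

```text
time: 1.35
eef_pos: [0.5367, 0.0684, 0.3203]
ee_rot: [1.495, -2.763, -0.0]
ft_force: [0.5, 1.2, 0.3]
grip_width: 0.018
grasp_force: 0.0
t 1.35 tcp stand [-0.1492  0.0786  0.3203] F [0.8 1.  0.3] toolx in stand deg -138.5 gw 0.02
[ 0.4263  0.1865 -0.0258 -0.0003 -1.3588 -1.0054]
to staging [-0.0004  0.0016  0.0003]
```

```bash
python3 -m jog '[[[255,0,0,0,10],[255,0,0,0,20],[255,0,0,0,30],[255,0,0,0,40],[255,0,0,0,41.5],[255,0,0,0,41.5],[255,0,0,0,41.5]]]'
python3 - <<'E'
from h import *
s,T,O,S=tool()
f=r.grab_frame("wrist")[:,:,::-1];cv2.imwrite("pics/w1.png",f)
c=r.get_calibration("wrist")
for l in wheel(save="pics/s1.png"):print(l)
for p in([-.057,0,.165],[0,0,.289],[-.04,.0735,.2133],[-.05,.07,.22]):
  q=np.linalg.inv(c["T_tool_cam"])@np.r_[T.T@(O+S@p-s["eef_pos"]),1];print(p,(c["camera_matrix"]@q[:3]/q[2])[:2])
print("next tool delta", T.T@(O+S@[-.05,.075,.32]-s["eef_pos"]))
E
```

```text
time: 2.22
eef_pos: [0.5363, 0.0703, 0.3205]
ee_rot: [0.43, -3.112, 0.0]
ft_force: [-0.1, -0.4, -1.2]
grip_width: 0.009
grasp_force: 0.0
t 2.23 tcp stand [-0.1491  0.0805  0.3205] F [-0.2 -0.3 -1.2] toolx in stand deg -179.6 gw 0.01
('red', [379.0, 256.0], 'r', 0.134, 'q', 5.842)
('red', [375.0, 274.0], 'r', 0.087, 'q', 5.646)
('red', [375.0, 306.0], 'r', 0.068, 'q', 4.168)
('yel', [391.0, 312.0], 'r', 0.129, 'q', 4.094)
[-0.057, 0, 0.165] [241.0296 310.1223]
[0, 0, 0.289] [208.2764 460.3822]
[-0.04, 0.0735, 0.2133] [310.5042 352.2691]
[-0.05, 0.07, 0.22] [306.4122 346.9701]
next tool delta [-0.0991 -0.0062  0.0005]
```

View pics/w1.png

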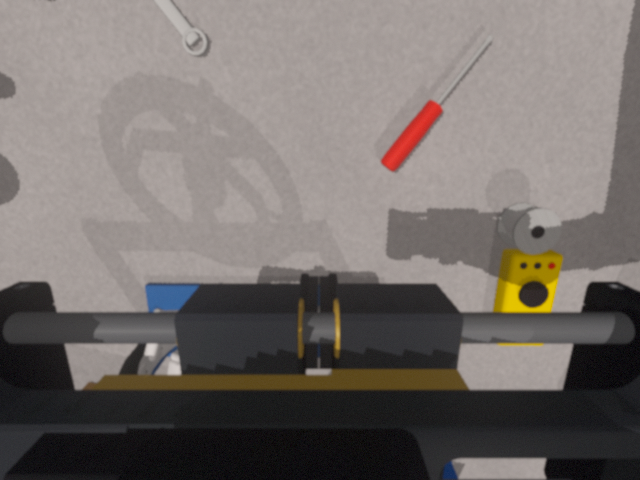

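The wrist view is blocked by the gripper body, so I'll use the scene camera for feedback. Next I go in above the wheel and down on the +y side of the upper-left spoke.

```bash
python3 -m jog '[[[255,-0.05,-0.002,0,0],[255,-0.099,-0.002,0,0],[255,-0.099,-0.002,0,0],[255,-0.099,-0.002,0.03,0],[255,-0.099,-0.002,0.06,0],[255,-0.099,-0.002,0.085,0],[255,-0.099,-0.002,0.1,0],[255,-0.099,-0.002,0.1,0]]]'
python3 - <<'E'
from h import *
tool()
for l in wheel(save="pics/s2.png")[-3:]:print(l)
E
```

```text
time: 3.32
eef_pos: [0.6315, 0.0947, 0.22]
ee_rot: [0.428, -3.111, 0.001]
ft_force: [0.6, 0.0, 0.2]
grip_width: 0.008
grasp_force: 0.0
t 3.33 tcp stand [-0.0509  0.079   0.22  ] F [ 0.6 -0.1  0.2] toolx in stand deg -179.7 gw 0.01
('yel', [386.0, 239.0], 'r', 0.178, 'q', 5.877)
('yel', [371.0, 244.0], 'r', 0.164, 'q', 6.071)
('yel', [391.0, 312.0], 'r', 0.129, 'q', 4.094)
```

View pics/s2.png

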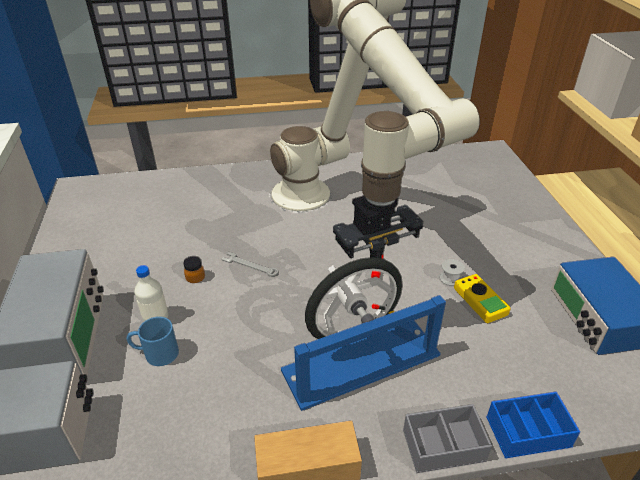

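The shut fingers are in front of the tyre beside the upper +y spoke, around (378,262). First gentle push now.

```bash
python3 -m jog '[[[255,0,-0.005,0,0],[255,0,-0.01,0,0],[255,0,-0.015,0,0],[255,0,-0.02,0,0],[255,0,-0.025,0,0],[255,0,-0.03,0,0],[255,0,-0.035,0,0],[255,0,-0.04,0,0],[255,0,-0.045,0,0],[255,0,-0.045,0,0]]]'
python3 - <<'E'
from h import *
tool()
for l in wheel(save="pics/s3.png"):print(l)
E
```

```text
time: 4.62
eef_pos: [0.6441, 0.0507, 0.2197]
ee_rot: [0.426, -3.111, 0.001]
ft_force: [0.5, 1.0, -0.4]
grip_width: 0.003
grasp_force: 0.3
t 4.62 tcp stand [-0.0504  0.0331  0.2197] F [ 0.8  0.9 -0.4] toolx in stand deg -179.8 gw 0.0
('red', [379.0, 256.0], 'r', 0.134, 'q', 5.842)
('red', [376.0, 277.0], 'r', 0.081, 'q', 5.565)
('red', [380.0, 295.0], 'r', 0.07, 'q', 4.649)
('yel', [366.0, 240.0], 'r', 0.179, 'q', 6.164)
('yel', [369.0, 248.0], 'r', 0.155, 'q', 6.089)
('yel', [352.0, 250.0], 'r', 0.16, 'q', 0.058)
('yel', [400.0, 294.0], 'r', 0.128, 'q', 4.541)
```

The wheel follows: q ≈ 4.6, as the geometry predicts. I'll finish this push, then lift clear.

```bash
python3 -m jog '[[[255,0,-0.005,0,0],[255,0,-0.01,0,0],[255,0,-0.015,0,0],[255,0,-0.02,0,0],[255,0,-0.025,0,0],[255,0,-0.03,0,0],[255,0,-0.034,0,0],[255,0,-0.037,0,0],[255,0,-0.037,0,0]]]'
python3 - <<'E'
from h import *
tool()
for l in wheel():print(l)
E
python3 -m jog '[[[255,0,0.003,0,0],[255,0,0.004,-0.03,0],[255,0,0.03,-0.07,0],[255,0,0.06,-0.1,0],[255,0,0.082,-0.1,0],[255,0,0.082,-0.1,0],[255,0,0.082,-0.1,0]]]'
python3 - <<'E'
from h import *
tool()
for l in wheel(save="pics/s4.png"):print(l)
E
```

```text
time: 5.8
eef_pos: [0.6546, 0.0154, 0.2204]
ee_rot: [-0.427, 3.112, -0.002]
ft_force: [0.1, 0.6, 0.2]
grip_width: 0.002
grasp_force: 0.4
t 5.8 tcp stand [-0.0496 -0.0037  0.2204] F [0.3 0.5 0.2] toolx in stand deg -179.7 gw 0.0
('red', [379.0, 256.0], 'r', 0.134, 'q', 5.841)
('red', [375.0, 274.0], 'r', 0.086, 'q', 5.636)
('red', [379.0, 285.0], 'r', 0.072, 'q', 5.138)
('yel', [350.0, 245.0], 'r', 0.178, 'q', 0.082)
('yel', [354.0, 252.0], 'r', 0.154, 'q', 0.039)
('yel', [337.0, 255.0], 'r', 0.165, 'q', 0.276)
('yel', [399.0, 276.0], 'r', 0.123, 'q', 5.02)
time: 6.72
eef_pos: [0.6319, 0.0946, 0.3193]
ee_rot: [0.427, -3.11, 0.001]
ft_force: [1.1, -0.1, 0.9]
grip_width: 0.004
grasp_force: 0.0
t 6.72 tcp stand [-0.0505  0.0787  0.3193] F [ 1.1 -0.4  0.9] toolx in stand deg -179.7 gw 0.0
('red', [379.0, 256.0], 'r', 0.134, 'q', 5.841)
('red', [375.0, 274.0], 'r', 0.086, 'q', 5.636)
('red', [379.0, 285.0], 'r', 0.071, 'q', 5.137)
('yel', [399.0, 276.0], 'r', 0.124, 'q', 5.024)
```

View pics/s4.png

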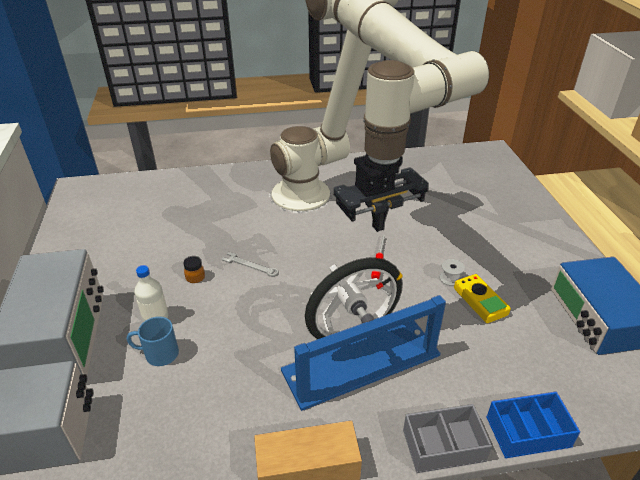

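Push 1 brought the wheel to q ≈ 5.1, where it stayed with the fingers well clear. Now I go down behind the next +y spoke (about -37°) and push it.

```bash
python3 -m jog '[[[255,0,0.006,0,0],[255,0,0.006,0.03,0],[255,0,0.006,0.06,0],[255,0,0.006,0.085,0],[255,0,0.006,0.099,0],[255,0,0.006,0.099,0]]]' && python3 -m jog '[[[255,0,-0.005,0,0],[255,0,-0.01,0,0],[255,0,-0.016,0,0],[255,0,-0.022,0,0],[255,0,-0.028,0,0],[255,0,-0.034,0,0],[255,0,-0.04,0,0],[255,0,-0.046,0,0],[255,0,-0.052,0,0],[255,0,-0.052,0,0]]]'
python3 - <<'E'
from h import *
tool()
for l in wheel():print(l)
E
```

```text
time: 7.52
eef_pos: [0.6303, 0.1005, 0.2206]
ee_rot: [0.427, -3.11, 0.001]
ft_force: [-0.9, -0.9, -1.2]
grip_width: 0.009
grasp_force: 0.0
time: 8.78
eef_pos: [0.6444, 0.0496, 0.2208]
ee_rot: [0.426, -3.111, 0.001]
ft_force: [0.3, 0.4, 0.4]
grip_width: 0.006
grasp_force: 0.1
t 8.78 tcp stand [-0.0503  0.032   0.2208] F [0.4 0.3 0.4] toolx in stand deg -179.8 gw 0.01
('red', [379.0, 255.0], 'r', 0.135, 'q', 5.852)
('red', [374.0, 278.0], 'r', 0.076, 'q', 5.591)
('yel', [365.0, 240.0], 'r', 0.18, 'q', 6.179)
('yel', [367.0, 244.0], 'r', 0.166, 'q', 6.128)
('yel', [352.0, 251.0], 'r', 0.16, 'q', 0.065)
('yel', [385.0, 263.0], 'r', 0.12, 'q', 5.613)
```

```bash
python3 -m jog '[[[255,0,-0.005,0,0],[255,0,-0.01,0,0],[255,0,-0.015,0,0],[255,0,-0.02,0,0],[255,0,-0.025,0,0],[255,0,-0.03,0,0],[255,0,-0.034,0,0],[255,0,-0.036,0,0],[255,0,-0.036,0,0]]]'
python3 - <<'E'
from h import *
tool()
for l in wheel():print(l)
f=r.grab_frame("top")[:,:,::-1];f2=r.grab_frame("scene")[:,:,::-1]
k=np.hstack([f[105:210,220:380],f2[230:335,270:430]]);cv2.imwrite("pics/z2.png",cv2.resize(k,(800,262),interpolation=cv2.INTER_CUBIC))
hs=cv2.cvtColor(np.ascontiguousarray(f),cv2.COLOR_BGR2HSV)
O,S,_=stand()
for c,st in blobs(cv2.inRange(hs,(20,120,70),(35,255,255)),240,110,370,210,3):print("top yel",c,st[4],S.T@(onplane("top",c,[0,0,.288],Z)-O))
E
```

```text
time: 9.95
eef_pos: [0.6547, 0.0156, 0.2215]
ee_rot: [-0.428, 3.112, -0.001]
ft_force: [-0.5, 1.4, 0.1]
grip_width: 0.002
grasp_force: 0.6
t 9.95 tcp stand [-0.0494 -0.0035  0.2215] F [-0.1  1.5  0.1] toolx in stand deg -179.7 gw 0.0
('red', [379.0, 256.0], 'r', 0.134, 'q', 5.842)
('red', [375.0, 274.0], 'r', 0.086, 'q', 5.633)
('red', [359.0, 280.0], 'r', 0.069, 'q', 6.128)
('yel', [350.0, 244.0], 'r', 0.179, 'q', 0.08)
('yel', [352.0, 248.0], 'r', 0.168, 'q', 0.062)
('yel', [354.0, 252.0], 'r', 0.153, 'q', 0.037)
('yel', [337.0, 255.0], 'r', 0.166, 'q', 0.274)
('yel', [364.0, 262.0], 'r', 0.118, 'q', 6.107)
```

View pics/z2.png

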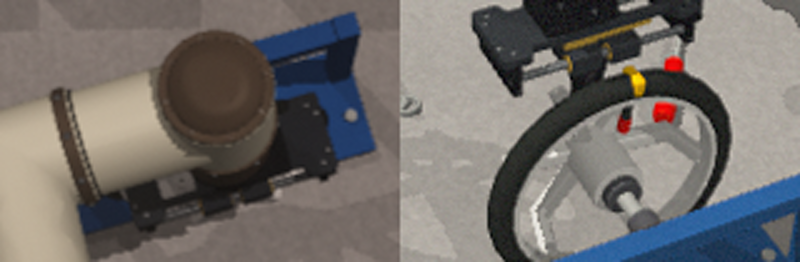

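The yellow mark at (364,262) and the red cap at (359,280) are nearly in line above the hub, with roughly 0.13 rad to go. I'll push 8 mm more, lift clear, and check from above.

```bash
python3 -m jog '[[[255,0,-0.002,0,0],[255,0,-0.004,0,0],[255,0,-0.006,0,0],[255,0,-0.008,0,0],[255,0,-0.008,0,0],[255,0,-0.005,0,0],[255,0,-0.004,-0.03,0],[255,0,-0.004,-0.07,0],[255,0.04,-0.004,-0.1,0],[255,0.1,-0.004,-0.1,0]]]' && python3 -m jog '[[[255,0.06,0,0,0],[255,0.12,0,0,0],[255,0.16,0,0,0],[255,0.16,0,0,0]]]'
python3 - <<'E'
from h import *
tool()
for l in wheel():print(l)
f=r.grab_frame("top")[:,:,::-1];f2=r.grab_frame("scene")[:,:,::-1]
k=np.hstack([f[105:210,220:380],f2[230:335,270:430]]);cv2.imwrite("pics/z3.png",cv2.resize(k,(800,262),interpolation=cv2.INTER_CUBIC))
hs=cv2.cvtColor(np.ascontiguousarray(f),cv2.COLOR_BGR2HSV)
O,S,_=stand()
for c,st in blobs(cv2.inRange(hs,(20,120,70),(35,255,255)),240,110,370,210,3):print("top yel",c,st[4],S.T@(onplane("top",c,[0,0,.288],Z)-O))
E
```

```text
time: 11.35
eef_pos: [0.5602, -0.0155, 0.3241]
ee_rot: [-0.427, 3.107, -0.003]
ft_force: [-1.3, 0.0, 0.3]
grip_width: 0.009
grasp_force: 0.0
time: 11.85
eef_pos: [0.403, -0.0592, 0.323]
ee_rot: [-0.426, 3.109, -0.001]
ft_force: [0.5, -0.3, 0.3]
grip_width: 0.009
grasp_force: 0.0
t 11.85 tcp stand [-0.312  -0.0091  0.323 ] F [ 0.4 -0.5  0.3] toolx in stand deg -179.7 gw 0.01
('red', [379.0, 256.0], 'r', 0.135, 'q', 5.834)
('red', [375.0, 273.0], 'r', 0.089, 'q', 5.669)
('red', [356.0, 281.0], 'r', 0.068, 'q', 6.237)
('yel', [358.0, 263.0], 'r', 0.119, 'q', 6.23)
top yel [301.8696 153.913 ] 23 [-0.0004  0.0026  0.288 ]
```

View pics/z3.png

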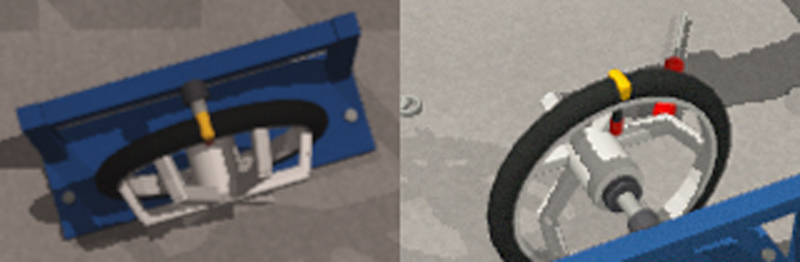

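Seen from above, the yellow mark at (302,154) is 2.6 mm off centre, about 0.02 rad. The scene view agrees to within 0.05 rad, the wheel is still and the robot is clear, so I'm handing in.

```bash
python3 -c "
from workcell import r
print(r.job_done())"
```

```text
the job is handed in; nothing more can be done
None
```

I handed the job in with the valve straight up, measured at about 0.02 rad off vertical from above (about 0.05 rad in the scene view). It took two separate pushes on spokes; the wheel was at rest and the robot clear at about 12 s, and no verdict came back.

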